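# Release the ratchet pawl and fold the tilt rest down

## Robot

A 6-joint arm with a two-finger parallel gripper is mounted at the origin on a cart in front of the work surface, level with it; the furniture and walls round the work are solid. World frame = base frame: x ahead of the robot, y to its left, z up, the work surface at z = 0. Lengths are in m, angles in rad, forces in N, time in s.
With the tool pointing down it reaches from about 0.225 to 0.725 m from the base axis. Payload 3.1 kg.
Tool frame: the origin (TCP) lies at the very end of the fingers, on their centre line; the grasp point (between the pads) lies 19 mm behind it (hold_point_z is the distance from the TCP to the grasp point, in m); z points along the fingers, y is the line along which they close (so a half turn about z gives the same grasp; the last joint's range is limited). The gripper opens to 85 mm and grips with 20 to 120 N. Pads are 22 mm wide; open, the fingers measure 114 mm over their backs; the gripper's body (76 mm by 85 mm) begins 54 mm behind the grasp point. The pads swing forward as they close: fully open they stand 13 mm farther back than shut.
Start: joints at [-1.228, 0.048, 0.099, 1.622, 0, 1.443], TCP at [0.238, -0.468, 0.211] pointing down, gripper open.
Joint ranges: [-2.91, 2.91], [-0.99, 1.94], [-1.21, 1.42], [-2.12, 2.29], [-1.49, 1.47], [-3.14, 3.14]. Speed limits (rad/s): [2.79, 2.79, 3.14, 3.14, 3.14, 3.14].

## Interface

Orientations are given as a unit quaternion [x, y, z, w].
In Python, from rig import reach, movel, goto_joints, grip, pause, ik, grab_frame, IKError, sign_off, current_time_s, current_q, current_qd, current_joint_torque, current_eef_pos, current_orientation, current_force, current_moment, current_opening, current_finger_force, hold_point_z gives the robot as it stands. Calls block until the motion is done:
- reach(position, orientation): joint-space move of the TCP to a pose.
- movel(position, frame=None, velocity=0.15): straight line of the TCP; frame=None keeps the orientation; velocity is the mean speed in m/s.
- goto_joints(angles): joint-space move.
- grip(opening, grasp_force=None): opening from 0.0 (shut) to 1.0 (fully open); grasp_force is the grip in N (None keeps the last); returns when the fingers have stopped.
- pause(seconds).
- ik(position, orientation): joint angles nearest the present ones, or None.
- grab_frame(name): name is "scene" or "side" or "wrist"; returns a dict with "image" (420x560x3 uint8, blue, green, red), "range_z" (420x560 float32, m along the optical axis (not along the pixel's ray), 0 where there is no reading), "fx", "fy", "cx", "cy" (pixels), "R" (3x3) and "t" (3): a world point X has camera coordinates R X + t. Camera axes: x right, y down, z forward; pixel columns grow to the right and rows downward; lengths in m; the calibration is good to about 2 mm. The wrist camera is an equidistant fisheye: a pixel r from the principal point sees the ray r / f radians off the axis. A picture is of the moment at which its call begins.
A pose or a line that the arm cannot do raises IKError and nothing moves.
- sign_off(): hands the job in; it is judged then, once.
Readings, each from a call of its own:
- current_time_s(): time.
- current_q(): joint angles.
- current_qd(): joint speeds.
- current_joint_torque(): joint torques, N m.
- current_eef_pos(): TCP position.
- current_orientation(): TCP orientation.
- current_force(): force on the tool from outside, world axes, zero at the start.
- current_moment(): the same for the moment, N m.
- current_opening(): opening from 0.0 (shut) to 1.0 (fully open).
- current_finger_force(): force on a finger pad.
Only numpy, scipy, OpenCV 4.12 (cv2) and the standard library are available. Lean on these libraries where they do the work, as an engineer would, in place of code of your own. Each camera call takes 0.05 s, during which the arm holds its last target. There are 200 camera calls.

## Task

The tilt rest that props up radios on this bench is standing raised on its ratchet; fold it flat. With the fingertips, press the pawl's thumb pad all the way down so that the pawl is clear of the teeth, then push the arm down by its crossbar until it is fully home on its rest post, and leave the pawl free and the arm down. Push gently, grasp and lift nothing, keep the stand where it is and leave the loose things round it alone.

Things in the scene. Friction and masses are not known exactly. Their poses are not given: they have to be found in the camera images.
- stand: the tilt rest: free-standing 4 kg stand, dark base plate 320 x 110 x 12 mm (x from -150 to +170 mm), two grey cheeks and between them a toothed wheel, with a raised arm towards +x and a pawl rocker towards -x, all in the plane y = 0. Origin: on the worktop under the arm's hinge; x points along the base towards the arm's crossbar, z up. The loose things lie off the plate
- prop_arm (a joint): angle of the arm above horizontal (rad): 0 = down on its rest post (hard stop); 0.76 to 1.00 at the start; upper stop 1.10. The arm stays at any angle where it is left; pushing the crossbar down takes about 5 N when high, 2 N near the bottom. With the pawl engaged the arm sinks no lower than 0.72, where its first tooth catches on the pawl's nose
- pawl (a joint): angle of the pawl rocker (rad): 0 = engaged, as at the start, its nose hooked down in front of the teeth; grows as the thumb pad is pressed; 0.28 = pad fully down (hard stop). The nose is clear of the teeth from about 0.15, well clear above 0.20. It takes about 4 N at the pad, does not spring back and stays where it is left
- lever_hinge (a point): point on the hinge axis of the arm, on the centre line, 62 mm above the stand's underside; the axis runs along the stand's y
- pawl_hinge (a point): point on the hinge axis of the pawl, on the centre line, 75 mm from the arm's hinge towards the stand's -x and 94 mm above its underside; the axis runs along the stand's y
- crossbar (a point): centre of the black rubber crossbar at the arm's end, 150 mm from the arm's hinge: a round bar 18 mm in diameter and 70 mm long lying along the stand's y. It is about 165 to 190 mm above the worktop at the start and 62 mm (its centre) when the arm is down; it moves on an arc about lever_hinge
- thumb_pad (a point): centre of the top face of the pawl's black thumb pad, 34 x 34 mm and 7 mm thick, at the stand's -x end: 60 mm from the pawl's hinge towards -x and 26 mm above it, so 120 mm above the worktop at the start. Pressed fully, it sinks by about 18 mm, moves about 5 mm outwards (-x) and tilts 0.28 rad with its outer edge down
- blue_screwdriver: screwdriver with a blue handle, 173 x 24 x 22 mm, lying loose on the robot's side of the stand. Origin: centre of its underside. To be left alone
- tape_roll: roll of black tape lying flat, 62 mm across, 19 mm high, loose on the robot's side of the stand. Origin: centre of its underside. To be left alone
- torch: black pocket torch lying on its side, 110 x 33 x 33 mm, loose beyond the stand. Origin: centre of its underside. To be left alone
- pliers: long-nose pliers with blue handles lying flat, 175 x 50 x 11 mm, loose beyond the stand. Origin: centre of its underside. To be left alone
- green_clip: small green clip, 22 x 44 x 10 mm, lying loose off the crossbar end of the stand. Origin: centre of its underside. To be left alone
- connector: black power connector, 26 x 57 x 20 mm, lying loose off the thumb-pad end of the stand. Origin: centre of its underside. To be left alone

How it is judged:
By the outcome, as a careful person would: the job done as asked, in the order asked, and still so for the second after the job is handed in, with the robot touching nothing.
It also fails if it takes over 42 s, if anything falls off the work surface, if the arm or the gripper's body presses on something with over 40 N, if the wrist force passes 120 N, or if a joint passes its speed limit or range.

## Working session

There is one attempt and no reset: what is moved stays moved. The work goes in short steps, each a Python script; the robot and the scene stay as the last script left them, time stands still between calls to the robot, and variables do not carry over. Pictures are saved under pics/ and viewed, at most 10 in all, crops included, and the job is handed in when it is done.

```bash
mkdir -p pics
cat > h.py <<'E'
import numpy as np, cv2
from rig import *
def cam(name):
    f=grab_frame(name); np.savez(f'pics/{name}.npz',**f); return f
def world(f,u,v,z=None):
    z=f['range_z'][v,u] if z is None else z
    c=np.array([(u-f['cx'])/f['fx']*z,(v-f['cy'])/f['fy']*z,z])
    return f['R'].T@(c-f['t'])
E
python3 - <<'E'
from h import *
a=cam('scene');b=cam('side')
cv2.imwrite('pics/scene.png',a['image']);cv2.imwrite('pics/side.png',b['image'])
for f in(a,b):print(f['fx'],-f['R'].T@f['t'],f['R'][2])
print(current_time_s(),current_orientation(),current_force())
E
```

```text
415.94832991408583 [ 0.96074384 -0.29181245  0.9111542 ] [-0.42639891  0.32678349 -0.84344325]
446.2910670486635 [0.18017989 0.44598482 0.96067183] [ 0.33965921 -0.41878039 -0.84217255]
0.1 [ 9.72416983e-01  2.33246809e-01 -1.14817752e-04 -1.06026477e-03] [-0.55382882 -0.09612939 -0.52499185]
```

View pics/scene.png

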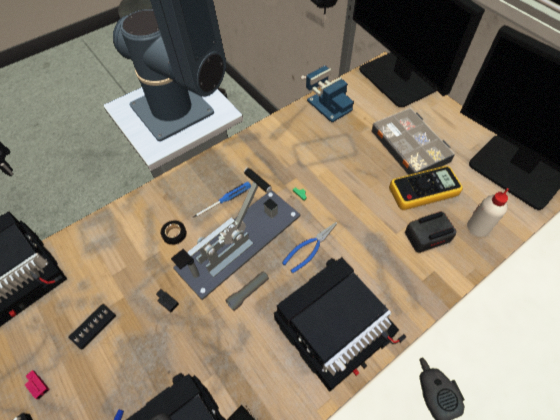

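View pics/side.png

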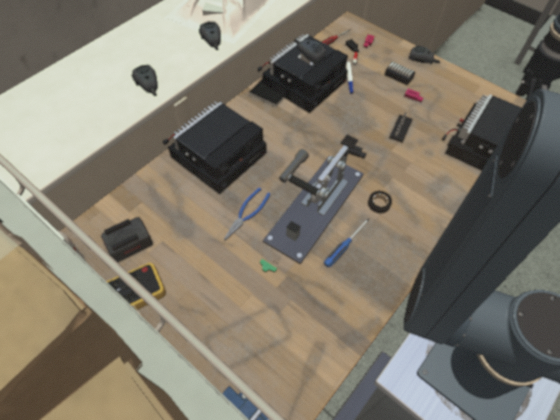

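Run:
```python
import cv2
a=cv2.imread('pics/scene.png')[160:305,165:310];b=cv2.imread('pics/side.png')[125:270,255:400]
cv2.imwrite('pics/crop.png',cv2.hconcat([cv2.resize(x,(400,400),interpolation=2) for x in(a,b)]))
```

```text
(no output)
```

View pics/crop.png

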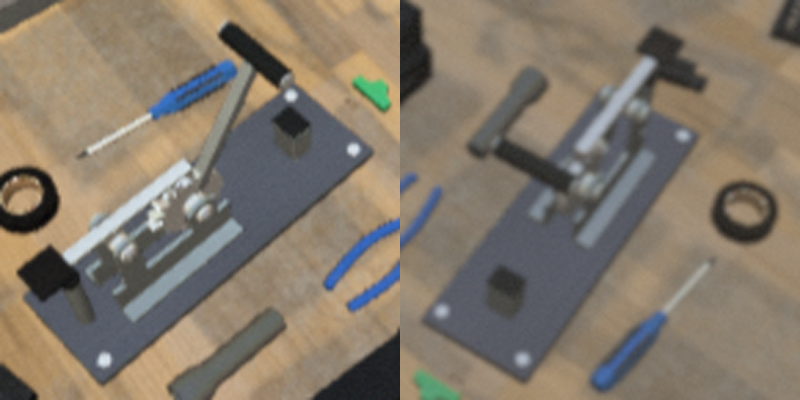

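```bash
cat > fit.py <<'E'
import numpy as np
from scipy.optimize import least_squares
L={n:np.load(f'pics/{n}.npz') for n in('scene','side')}; off={'scene':(165,160),'side':(255,125)}
C=lambda x,y:(lambda a:np.array([x,y,.012]))
bar=lambda a:np.array([.15*np.cos(a),0,.062+.15*np.sin(a)])
pad=lambda a:np.array([-.135,0,.120])
obs=[('scene',(372,152),C(.17,-.055)),('scene',(103,383),C(-.15,-.055)),('scene',(25,297),C(-.15,.055)),
('side',(25,320),C(.17,-.055)),('side',(125,380),C(.17,.055)),('side',(297,130),C(-.15,.055)),
('scene',(48,273),pad),('side',(260,42),pad),('scene',(256,55),bar),('side',(136,163),bar)]
def W(p,s): 
    c,n=np.cos(p[2]),np.sin(p[2]); return np.array([p[0]+c*s[0]-n*s[1],p[1]+n*s[0]+c*s[1],s[2]])
def res(p):
    r=[]
    for n,uv,s in obs:
        f=L[n]; q=f['R']@W(p,s(p[3]))+f['t']
        r+= [q[0]/q[2]*f['fx']+f['cx']-off[n][0]-uv[0]/2.759, q[1]/q[2]*f['fy']+f['cy']-off[n][1]-uv[1]/2.759]
    return np.array(r)
s=least_squares(res,[.5,-.2,1.5,.9],loss='soft_l1')
print(s.x); print(res(s.x).reshape(-1,2).round(1))
print(W(s.x,bar(s.x[3])),W(s.x,pad(0)))
np.save('pose.npy',s.x)
E
python3 fit.py
```

```text
[ 0.50825107 -0.10371545  1.70557117  0.96883445]
[[ 0.7 -2.4]
 [-0.1  0.3]
 [-1.5 -0.1]
 [-2.3 -0.9]
 [ 0.4 -0.1]
 [ 0.2 -0.3]
 [-0.3 -0.6]
 [-1.5 -0.5]
 [-1.  -0.8]
 [-0.6  0.1]]
[ 0.49683804 -0.01954662  0.18563394] [ 0.52639064 -0.23749122  0.12      ]
```

```bash
cat >> h.py <<'E'
p=np.load('pose.npy')
def W(x,y,z):
    c,n=np.cos(p[2]),np.sin(p[2]); return np.array([p[0]+c*x-n*y,p[1]+n*x+c*y,z])
def Q(a): return [np.cos(a/2),np.sin(a/2),0,0]
def fz(f0): return (current_force()-f0)[2]
def padpt(th):
    c,s=np.cos(th),np.sin(th); x,z=-.060,.026   # rotates outer end down
    return W(-.075+c*x-s*z,0,.094+s*x+c*z)
def barpt(a,d=0): return W(.15*np.cos(a),0,.062+.009+.15*np.sin(a)+d)
E
python3 - <<'E'
from h import *
for a in (p[2],p[2]-np.pi):
    for P in (padpt(0)+[0,0,.06],padpt(.28),barpt(p[3],.03),barpt(0)): print(round(a,2),ik(P,Q(a)))
print(padpt(.28)-padpt(0))
E
```

```text
1.71 [-0.53993358  0.18058032  0.18239405  1.57261006  0.          0.89608791]
1.71 [-0.54650212  0.19332507  0.0429173   1.42038855  0.          0.88951937]
1.71 [-0.17427849 -0.02032339  0.0579133   1.64903301  0.          1.261743  ]
1.71 [-0.04513237 -0.02688044 -0.25443378  1.34324299  0.          1.39088911]
-1.44 [-0.53993358  0.18058032  0.18239405  1.57261006  0.         -2.24550475]
-1.44 [-0.54650212  0.19332507  0.0429173   1.42038855  0.         -2.25207328]
-1.44 [-0.17427849 -0.02032339  0.0579133   1.64903301  0.         -1.87984966]
-1.44 [-0.04513237 -0.02688044 -0.25443378  1.34324299  0.         -1.75070354]
[ 0.00065149 -0.0048046  -0.0175939 ]
```

Run:
```python
from h import *
grip(0.0)
reach(padpt(0)+[0,0,.05],Q(p[2]))
movel(padpt(0)+[0,0,.012],velocity=.1); pause(.2); f0=current_force()
P=padpt(0); d=.010
while d>-.026:
    d-=.002
    th=np.clip(-d/.063,0,.28); q=padpt(th); movel([q[0],q[1],P[2]+d],velocity=.04); pause(.05)
    F=current_force()-f0; print(round(d,3),F.round(1))
    if F[2]>14: break
f=cam('scene'); g=cam('side'); print(current_time_s(),current_eef_pos()-P)
cv2.imwrite('pics/c2.png',cv2.hconcat([cv2.resize(x,(400,400),interpolation=2) for x in(f['image'][160:305,165:310],g['image'][125:270,255:400])]))
```

```text
0.008 [ 0.3  0.3 -0.5]
0.006 [-0.1  1.1 -0.5]
0.004 [-0.5  0.7 -0.3]
0.002 [ 0.2 -0.1  0.3]
0.0 [-0.1  0.1 -1.4]
-0.002 [-0.6 -0.   0.4]
-0.004 [-0.4  0.3 -0.6]
-0.006 [ 0.3  0.5 -0.4]
-0.008 [-0.2  0.4 -0.1]
-0.01 [ 0.  -0.7 -0.1]
-0.012 [ 0.6  0.2 -0.6]
-0.014 [ 0.6  1.2 -0.7]
-0.016 [ 0.3  0.2 -1.1]
-0.018 [-0.4  1.6  0.1]
-0.02 [ 0.6  0.3 -0.4]
-0.022 [ 0.2 -0.1  2. ]
-0.024 [ 0.3 -2.1  2.7]
-0.026 [ 0.9 -3.2  4.4]
8.4917 [ 0.00110062 -0.00528578 -0.02552536]
```

View pics/c2.png

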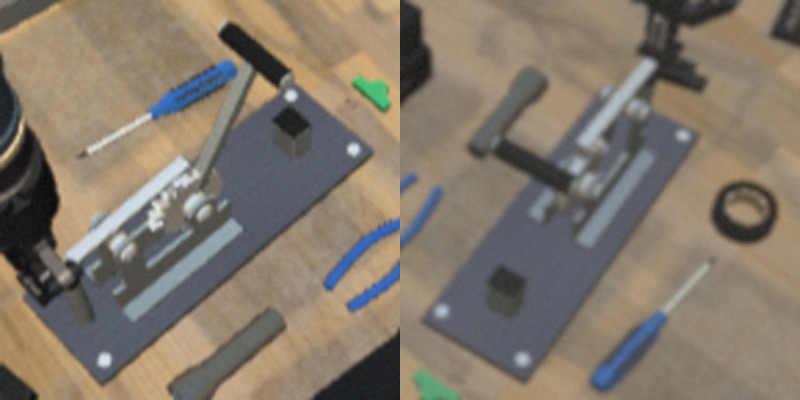

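Run:
```python
from h import *
print(current_opening(),current_force(),current_eef_pos(),current_orientation(),padpt(0))
w=cam('wrist'); s=cam('scene')
cv2.imwrite('pics/w1.png',cv2.hconcat([cv2.resize(w['image'],(400,300)),cv2.resize(s['image'][225:285,155:235],(400,300),interpolation=2)]))
```

```text
0.00037885701126579035 [ 0.77894216 -3.82050923  4.57489478] [ 0.52749126 -0.24277699  0.09447464] [ 6.57938591e-01  7.53071212e-01 -3.05632875e-05  7.47318081e-04] [ 0.52639064 -0.23749122  0.12      ]
```

View pics/w1.png

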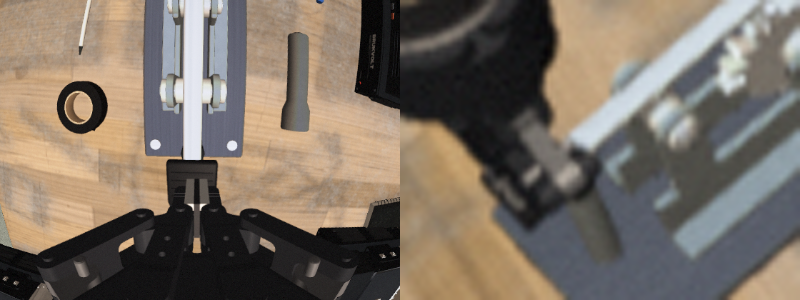

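```bash
cat >> h.py <<'E'
def profile(names=('scene','side'),x0=-.2,x1=0,save=None):
    for n in names:
        f=np.load(f'pics/{n}.npz'); v,u=np.nonzero(f['range_z']>0); z=f['range_z'][v,u]
        X=(np.c_[(u-f['cx'])/f['fx']*z,(v-f['cy'])/f['fy']*z,z]-f['t'])@f['R']
        c,s=np.cos(p[2]),np.sin(p[2]); d=X[:,:2]-p[:2]; sx=d@[c,s]; sy=d@[-s,c]
        print(n)
        for a in np.arange(x0,x1,.01):
            m=(abs(sx-a)<.005)&(abs(sy)<.022)&(X[:,2]<.25)&(X[:,2]>.03); k=np.argsort(-X[m,2])[:8]
            print(round(a,2),[(int(1e3*y),int(1e3*h)) for y,h in zip(sy[m][k],X[m,2][k])])
E
python3 - <<'E'
from h import *
cam('side'); profile(x0=-.17)
E
```

```text
scene
-0.17 [(-15, 249), (-21, 248), (-19, 248), (-20, 247)]
-0.16 [(-16, 221), (-17, 221), (-18, 220), (-18, 217), (-16, 217), (-17, 216), (-14, 215), (-19, 215)]
-0.15 [(-20, 220), (-18, 218), (-20, 217), (-18, 215), (-18, 210), (-16, 209), (-18, 208), (-17, 205)]
-0.14 [(-20, 171), (-20, 170), (-18, 170), (-21, 170), (-16, 169), (-14, 168), (-17, 168), (-15, 168)]
-0.13 [(-2, 85), (-3, 83), (-5, 80), (0, 77), (-2, 77), (2, 74), (-2, 73), (-2, 71)]
-0.12 [(-17, 210), (-17, 210), (-18, 209), (-17, 207), (-16, 204), (-16, 200), (-5, 92), (-4, 90)]
-0.11 [(-20, 245), (-20, 243), (4, 115), (0, 115), (3, 114), (2, 113), (6, 113), (-1, 113)]
-0.1 [(-2, 115), (1, 115), (0, 114), (5, 114), (1, 114), (6, 114), (4, 114), (1, 114)]
-0.09 [(2, 116), (0, 116), (5, 115), (1, 115), (0, 115), (3, 115), (6, 115), (3, 115)]
-0.08 [(5, 116), (4, 116), (1, 116), (-2, 116), (3, 116), (0, 116), (-1, 115), (0, 115)]
-0.07 [(0, 119), (1, 117), (-3, 117), (3, 116), (6, 116), (6, 116), (0, 116), (5, 116)]
-0.06 [(-1, 118), (-2, 118), (0, 117), (4, 117), (0, 117), (-2, 117), (5, 117), (-1, 117)]
-0.05 [(0, 1
[... 1117 characters left out ...]
8 [(0, 119), (6, 118), (4, 117), (7, 117), (5, 116), (-1, 116), (7, 116), (3, 115)]
-0.07 [(8, 117), (1, 117), (4, 117), (7, 116), (2, 116), (0, 116), (3, 115), (5, 115)]
-0.06 [(-1, 120), (4, 118), (2, 118), (3, 117), (-1, 117), (5, 117), (6, 117), (7, 117)]
-0.05 [(0, 120), (7, 120), (5, 119), (-2, 119), (0, 119), (2, 118), (0, 118), (4, 118)]
-0.04 [(4, 121), (7, 120), (6, 120), (0, 119), (0, 119), (4, 119), (1, 119), (5, 118)]
-0.03 [(5, 121), (6, 121), (-1, 120), (-2, 120), (0, 120), (7, 119), (-3, 119), (5, 119)]
-0.02 [(1, 122), (3, 121), (0, 121), (0, 121), (5, 121), (0, 121), (6, 121), (8, 120)]
-0.01 [(6, 123), (7, 123), (4, 123), (-3, 123), (6, 123), (-1, 122), (0, 122), (8, 122)]
```

Run:
```python
from h import *
print(hold_point_z() if callable(hold_point_z) else hold_point_z)
f=np.load('pics/wrist.npz')
def proj(X):
    c=f['R']@X+f['t']; r=np.hypot(c[0],c[1]); t=np.arctan2(r,c[2]); return np.array([f['cx']+f['fx']*t*c[0]/r,f['cy']+f['fy']*t*c[1]/r])
T=current_eef_pos(); o=(190,190); k=6
im=cv2.resize(f['image'][190:310,210:350],None,fx=5,fy=5,interpolation=2)
def mark(X,col): 
    q=(proj(X)-[210,190])*5+2.5; cv2.circle(im,tuple(int(v) for v in q),5,col,1); print(q.round())
mark(T,(0,0,255)); mark(T+[0,0,.02],(0,255,0))
c,s=np.cos(.085),np.sin(.085)
for a in(-17,17):
  for b in(-17,17):
    x,z=-.06+a/1e3,.026; mark(W(-.075+c*x-s*z,b/1e3,.094+s*x+c*z),(255,255,0))
im=cv2.convertScaleAbs(im,alpha=2,beta=20)
cv2.imwrite('pics/w2.png',im)
```

```text
0.0187
[329. 300.]
[330. 379.]
[493. 495.]
[159. 495.]
[509. 191.]
[142. 192.]
```

View pics/w2.png

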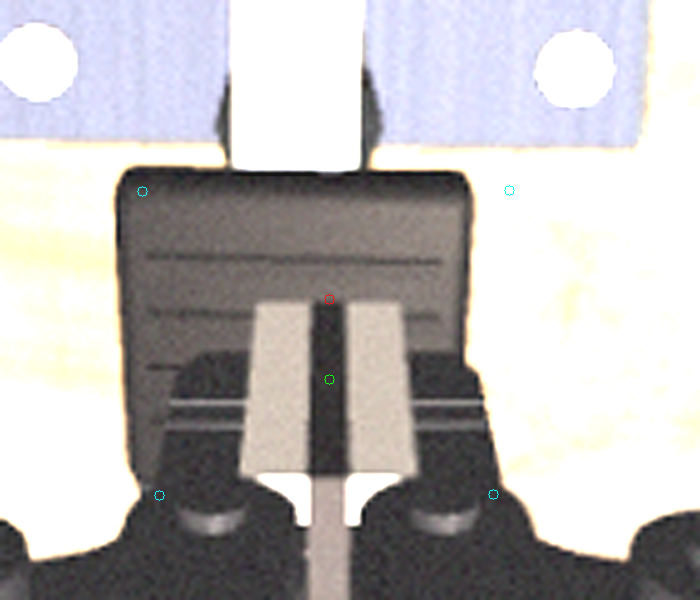

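Run:
```python
from h import *
f0=np.array([0,0,-.5]); P=current_eef_pos()
for i in range(1,12):
    movel(P+[0,0,-.002*i],velocity=.04); pause(.1)
    F=current_force(); print(i,F.round(1),(current_eef_pos()-P)[2].round(4))
    if np.linalg.norm(F)>14: break
cam('scene');cam('side'); profile(['side'],x0=-.1)
w=cam('wrist'); cv2.imwrite('pics/w3.png',cv2.convertScaleAbs(cv2.resize(w['image'][190:310,210:350],None,fx=4,fy=4,interpolation=2),alpha=2,beta=20)); print(current_time_s())
```

```text
1 [ 0.4 -3.3  4.1] -0.0021
2 [ 1.8 -3.2  3.1] -0.0042
3 [-0.  -4.1  4.8] -0.0062
4 [ 0.5 -4.   3.7] -0.0081
5 [ 0.2 -4.5  2.8] -0.0102
6 [-1.4 -3.5  7.4] -0.011
7 [-3.4 -3.4 12.7] -0.0113
8 [-4.5 -1.  18.9] -0.0115
side
-0.1 [(12, 249), (-10, 249), (13, 248), (0, 248), (-14, 248), (7, 248), (-2, 248), (-7, 248)]
-0.09 [(3, 113), (0, 112), (7, 112), (1, 112), (5, 111), (4, 111), (8, 111), (-2, 111)]
-0.08 [(1, 117), (-1, 117), (9, 116), (0, 116), (3, 115), (0, 115), (6, 114), (7, 114)]
-0.07 [(4, 121), (5, 119), (0, 119), (6, 118), (9, 118), (7, 118), (5, 118), (0, 117)]
-0.06 [(4, 122), (0, 121), (-2, 121), (3, 121), (-1, 121), (6, 121), (5, 120), (8, 120)]
-0.05 [(-2, 125), (0, 124), (8, 123), (1, 123), (6, 123), (3, 123), (0, 123), (4, 123)]
-0.04 [(0, 128), (2, 127), (-1, 127), (4, 127), (7, 127), (1, 127), (-2, 127), (4, 127)]
-0.03 [(0, 130), (1, 130), (4, 130), (6, 130), (6, 130), (2, 129), (7, 129), (4, 129)]
-0.02 [(6, 133), (0, 133), (1, 133), (2, 132), (4, 132), (7, 132), (-3, 132), (0, 132)]
-0.01 [(-2, 138), (2, 138), (0, 137), (6, 137), (1, 136), (6, 136), (0, 136), (4, 136)]
11.5917
```

View pics/w3.png

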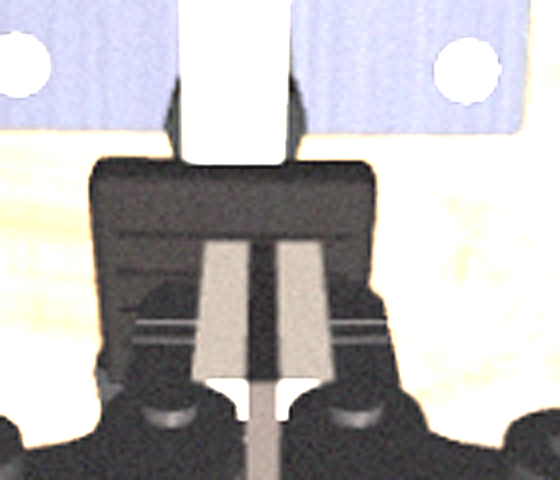

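Run:
```python
from h import *
P=current_eef_pos(); u=W(-1,0,0)-W(0,0,0)
movel(P+[0,0,.001],velocity=.04); print(current_force().round(1))
for k in range(1,5): movel(P+[0,0,.001+.003*k]+u*.005*k,velocity=.06); print(current_force().round(1))
movel(P+u*.02+[0,0,.13],velocity=.2)
cam('scene');g=cam('side'); profile(['scene'],x0=-.17)
f=np.load('pics/scene.npz')
cv2.imwrite('pics/c3.png',cv2.hconcat([cv2.resize(x,(400,400),interpolation=2) for x in(f['image'][160:305,165:310],g['image'][125:270,255:400])]));print(current_time_s())
```

```text
[-0.5  1.2  7.1]
[-0.2 -0.1  0.4]
[ 1.  -0.3  0.5]
[ 0.8  0.8 -0.9]
[ 0.1  0.4 -0. ]
scene
-0.17 [(-5, 246), (-3, 244), (-6, 244), (-5, 243), (-12, 243), (0, 242), (-6, 242), (3, 242)]
-0.16 [(-11, 95)]
-0.15 [(12, 104), (16, 102), (-11, 102), (0, 102), (-1, 102), (-13, 101), (11, 101), (5, 101)]
-0.14 [(9, 105), (-8, 105), (4, 105), (-10, 105), (8, 105), (-3, 104), (6, 104), (-6, 104)]
-0.13 [(14, 108), (-1, 108), (16, 107), (6, 107), (-9, 107), (-9, 107), (-13, 107), (-4, 106)]
-0.12 [(15, 108), (8, 108), (11, 107), (2, 106), (6, 105), (6, 105), (-10, 105), (4, 105)]
-0.11 [(0, 107), (2, 107), (4, 107), (-1, 107), (0, 107), (6, 106), (-1, 106), (7, 106)]
-0.1 [(3, 110), (6, 110), (5, 110), (-3, 110), (1, 109), (3, 109), (1, 109), (0, 109)]
-0.09 [(0, 114), (2, 114), (0, 114), (6, 113), (3, 112), (1, 112), (5, 112), (4, 112)]
-0.08 [(-1, 116), (2, 115), (6, 115), (1, 115), (2, 114), (4, 114), (2, 114), (6, 114)]
-0.07 [(-1, 120), (4, 119), (2, 118), (0, 118), (6, 118), (2, 118), (0, 118), (5, 117)]
-0.06 [(1, 123), (0, 122), (5, 122), (-2, 121), (7, 121), (2, 121), (-1, 121), (-2, 121)]
-0.05 [(1, 126), (1, 125), (5, 125), (-3, 125), (-4, 124), (-1, 124), (5, 124), (-2, 124)]
-0.04 [(0, 129), (6, 128), (0, 128), (3, 127), (0, 127), (3, 127), (5, 127), (-3, 126)]
-0.03 [(0, 133), (5, 131), (-1, 131), (0, 130), (4, 130), (5, 130), (6, 130), (-2, 130)]
-0.02 [(1, 136), (5, 135), (-1, 135), (-3, 134), (6, 133), (4, 133), (5, 132), (-2, 132)]
-0.01 [(0, 137), (2, 137), (0, 136), (1, 136), (5, 135), (0, 135), (-4, 135), (4, 135)]
13.7083
```

View pics/c3.png

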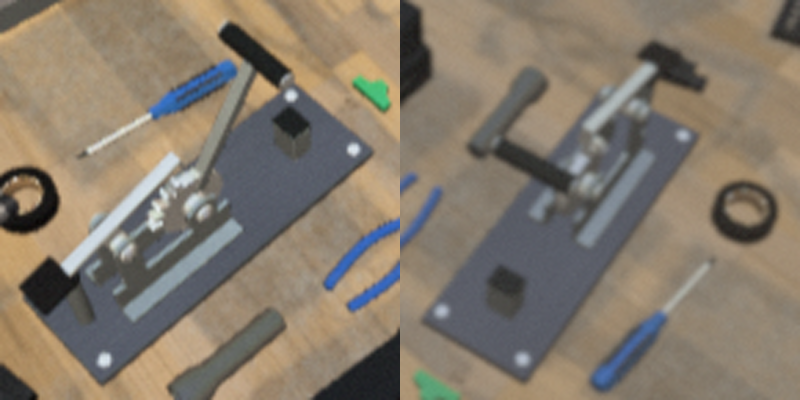

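Run:
```python
from h import *
reach(barpt(p[3],.09),Q(p[2])); pause(.1)
movel(barpt(p[3],.03),velocity=.15); T=current_eef_pos()
cam('side'); cam('scene'); print(current_force(),current_time_s())
for n in('side','scene'):
    f=np.load(f'pics/{n}.npz'); v,u=np.nonzero(f['range_z']>0); z=f['range_z'][v,u]
    X=(np.c_[(u-f['cx'])/f['fx']*z,(v-f['cy'])/f['fy']*z,z]-f['t'])@f['R']
    c,s=np.cos(p[2]),np.sin(p[2]); d=X[:,:2]-T[:2]; D=np.c_[d@[c,s],d@[-s,c],X[:,2]-T[2]]*1e3
    print(n)
    for h in range(-60,50,5):
        m=(abs(D[:,2]-h)<2.5)&(abs(D[:,0])<45)&(abs(D[:,1])<45)
        if m.sum(): print(h,m.sum(),np.percentile(D[m,0],[5,50,95]).round(),np.percentile(D[m,1],[5,50,95]).round())
f=np.load('pics/scene.npz');g=np.load('pics/side.npz')
cv2.imwrite('pics/c4.png',cv2.hconcat([cv2.resize(x,(400,400),interpolation=2) for x in(f['image'][145:245,200:300],g['image'][115:215,250:350])]))
```

```text
[-0.51332898  0.0745716   1.37151971] 15.4583
side
-45 7 [ 5. 10. 11.] [-19.  25.  37.]
-40 35 [ 7. 12. 13.] [-34.   5.  37.]
-35 118 [-2. 10. 13.] [-32.   1.  34.]
-30 122 [-1.  4. 10.] [-31.   0.  34.]
-25 1 [7. 7. 7.] [23. 23. 23.]
20 1 [6. 6. 6.] [7. 7. 7.]
25 8 [ 7. 11. 12.] [-4.  4.  8.]
30 16 [-2.  9. 12.] [-11.   2.  14.]
35 19 [ 6. 11. 13.] [-9.  5. 13.]
40 26 [-0.  8. 14.] [-11.   7.  15.]
45 25 [-0.  9. 13.] [-12.   5.  14.]
scene
-60 11 [-20. -17.  -6.] [-6. -4.  3.]
-55 19 [-18. -15.  -7.] [-6. -2.  4.]
-50 16 [-15. -11.  -7.] [-6. -3.  3.]
-45 21 [-10.  -6.   5.] [-37.  -2.  12.]
-40 43 [-7. -6.  2.] [-37.  -8.  26.]
-35 107 [-6. -3.  8.] [-36.  -5.  34.]
-30 101 [-3.  1.  6.] [-32.  -2.  30.]
25 7 [-12. -11.  -7.] [-7. -6.  3.]
30 16 [-12.  -9.   3.] [-13.  -7.   4.]
35 21 [-12.  -8.   4.] [-14. -10.   5.]
40 20 [-12.  -8.  -0.] [-14.  -7.   6.]
45 17 [-12.  -9.  -4.] [-14.  -8.   2.]
```

View pics/c4.png

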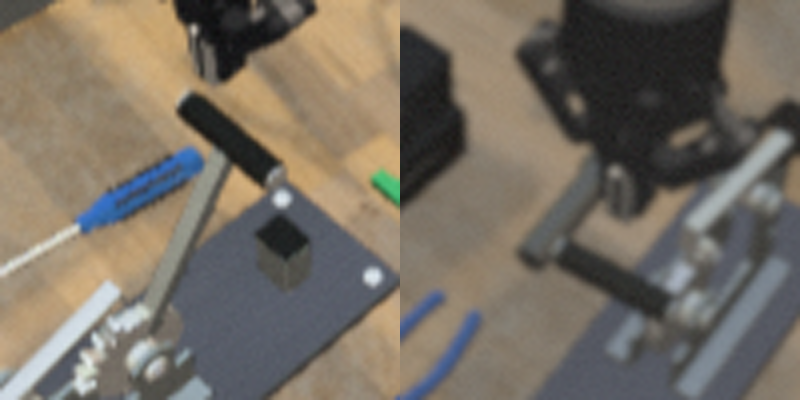

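Run:
```python
from h import *
O=-.021; f0=current_force()-[0,0,1.5]
movel(barpt(p[3],O+.006),velocity=.1)
for a in np.arange(p[3],0,-.06):
    movel(barpt(a,O),velocity=.06); F=current_force(); print(round(a,2),F.round(1),end=' ')
    if np.linalg.norm(F)>20: print('ABORT');break
else:
    for d in np.arange(.0,.02,.0015):
        movel(barpt(0,O-d),velocity=.03); pause(.05); F=current_force(); print('\nend',round(d,4),F.round(1))
        if F[2]>14: break
print(current_time_s(),current_eef_pos())
```

```text
0.97 [-0.3  0.2 -0.3] 0.91 [1.7 1.4 1.3] 0.85 [0.6 0.8 2.4] 0.79 [0.3 1.4 2.2] 0.73 [-0.5  2.2  2.9] 0.67 [0.5 1.4 2.1] 0.61 [ 0.1 -1.  -0.5] 0.55 [-0.4 -0.5 -0.1] 0.49 [-0.9  0.  -0.4] 0.43 [ 0.2  0.3 -0.7] 0.37 [-0.4 -0.1  0.1] 0.31 [-0.3  0.1 -1.4] 0.25 [0.1 0.2 0.1] 0.19 [ 1.   0.4 -1.3] 0.13 [-0.3 -0.6  0.2] 0.07 [-0.4  0.7 -0.3] 0.01 [ 0.9  0.3 -1. ] 
end 0.0 [-1.9 -0.   2.6]

end 0.0015 [-4.1  0.6 10. ]

end 0.003 [-6.7  0.6 13.9]

end 0.0045 [-8.5 -0.5 20.3]
22.3083 [0.48823966 0.04485128 0.04967278]
```

Run:
```python
from h import *
f=cam('scene');g=cam('side'); profile(x0=.03,x1=.19)
cv2.imwrite('pics/c5.png',cv2.hconcat([cv2.resize(x,(400,400),interpolation=2) for x in(f['image'][145:265,190:310],g['image'][125:270,255:400])]))
```

```text
scene
0.03 [(-3, 95), (3, 95), (0, 94), (-1, 94), (2, 93), (-4, 92), (1, 92), (7, 91)]
0.04 [(4, 69), (4, 68), (-2, 68), (-2, 68), (1, 68), (-5, 67), (0, 67), (2, 67)]
0.05 [(-5, 70), (-3, 70), (-1, 70), (-3, 68), (-3, 68), (-1, 68), (2, 68), (4, 67)]
0.06 [(4, 69), (0, 68), (3, 68), (2, 68), (1, 68), (-1, 67), (-5, 67), (2, 67)]
0.07 [(-3, 69), (-5, 69), (0, 68), (-3, 68), (-4, 68), (-6, 68), (4, 67), (4, 67)]
0.08 [(-1, 71), (3, 68), (1, 68), (-3, 68), (1, 68), (-1, 67), (1, 67), (-5, 67)]
0.09 [(-1, 69), (0, 69), (4, 68), (-1, 68), (0, 68), (5, 67), (-6, 67), (2, 67)]
0.1 [(-4, 69), (0, 69), (1, 68), (-2, 68), (-4, 68), (-5, 68), (-1, 67), (-1, 67)]
0.11 [(-8, 246), (-5, 245), (-1, 245), (11, 245), (5, 244), (0, 244), (4, 244), (-1, 243)]
0.12 [(0, 249), (-16, 247), (-18, 247), (-8, 247), (-2, 247), (-14, 247), (-3, 246), (5, 246)]
0.13 [(-20, 249), (-21, 248), (-20, 245), (-20, 243), (-20, 243), (-21, 242), (-15, 178), (-13, 178)]
0.14 [(-20, 180), (-15, 177), (-18, 176), (-20, 175), (-13, 175), (-16, 175), (-15, 174), (-19, 173)]
0.15 [(-14, 133), (-18, 125), (-21, 125), (-21, 1
[... 432 characters left out ...]
(2, 72), (0, 71), (-2, 70), (-1, 70), (0, 69), (3, 69), (3, 69), (5, 68)]
0.07 [(5, 70), (6, 70), (4, 68), (2, 68), (1, 66), (5, 66), (3, 66), (6, 66)]
0.08 []
0.09 []
0.1 []
0.11 []
0.12 [(13, 37), (13, 35)]
0.13 [(10, 50), (7, 49), (12, 47), (10, 46), (11, 45), (4, 45), (14, 45), (7, 44)]
0.14 [(20, 126), (17, 122), (9, 66)]
0.15 [(21, 127), (21, 127), (19, 127), (20, 126), (16, 125), (17, 125), (15, 125), (14, 124)]
0.16 [(20, 178), (21, 174), (21, 172), (19, 171), (21, 167), (19, 164), (21, 161), (20, 160)]
0.17 [(21, 246), (21, 244), (14, 178), (17, 177), (17, 176), (15, 176), (19, 175), (18, 175)]
0.18 [(9, 249), (12, 249), (1, 248), (13, 248), (-1, 248), (7, 248), (6, 248), (-5, 248)]
```

View pics/c5.png

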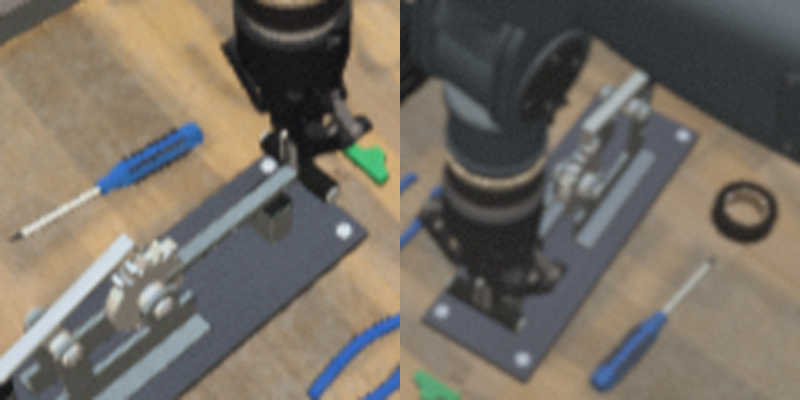

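Run:
```python
from h import *
P=current_eef_pos()
movel(P+[0,0,.004],velocity=.03); movel(P+[0,0,.13],velocity=.15); pause(.3)
cam('scene');cam('side'); profile(['scene'],x0=-.15,x1=.18); print(current_force(),current_time_s())
```

```text
scene
-0.15 [(0, 102), (7, 102), (8, 101), (-7, 101), (3, 101), (-8, 101), (-12, 101), (6, 101)]
-0.14 [(-3, 105), (-7, 105), (5, 105), (13, 105), (-10, 104), (-11, 104), (11, 104), (-5, 104)]
-0.13 [(4, 108), (3, 107), (6, 107), (-9, 107), (-11, 107), (16, 107), (0, 106), (-13, 106)]
-0.12 [(1, 108), (0, 106), (-1, 106), (6, 106), (-2, 106), (-7, 106), (19, 105), (-3, 105)]
-0.11 [(0, 109), (-2, 109), (4, 108), (3, 107), (-1, 107), (2, 107), (1, 107), (3, 106)]
-0.1 [(-1, 111), (0, 111), (4, 110), (1, 110), (-1, 110), (5, 110), (-3, 109), (5, 109)]
-0.09 [(0, 114), (1, 113), (2, 113), (6, 113), (-3, 112), (6, 112), (-1, 112), (1, 112)]
-0.08 [(3, 117), (2, 117), (-1, 116), (-2, 116), (1, 115), (4, 115), (6, 115), (1, 115)]
-0.07 [(0, 119), (-3, 119), (2, 119), (-1, 118), (0, 118), (8, 118), (0, 118), (7, 118)]
-0.06 [(-1, 122), (3, 122), (0, 122), (5, 122), (-1, 122), (4, 122), (-2, 122), (7, 121)]
-0.05 [(4, 127), (-2, 125), (-1, 125), (1, 125), (5, 124), (-4, 124), (0, 124), (0, 123)]
-0.04 [(-1, 129), (6, 128), (4, 128), (0, 127), (2, 127), (-3, 127), (3, 127), (-1, 126)]
-0.03 [
[... 1051 characters left out ...]
, 68), (-4, 68), (-4, 67), (-6, 67)]
0.1 [(3, 68), (3, 68), (0, 68), (0, 68), (-3, 67), (2, 67), (-5, 67), (-3, 67)]
0.11 [(-3, 69), (-5, 69), (0, 69), (2, 68), (-3, 68), (0, 68), (0, 68), (-6, 68)]
0.12 [(2, 69), (-2, 69), (1, 69), (-4, 69), (3, 69), (-2, 68), (0, 68), (-5, 67)]
0.13 [(1, 70), (-4, 68), (0, 68), (-2, 68), (-1, 68), (2, 68), (4, 68), (-2, 67)]
0.14 [(-15, 249), (-5, 249), (-2, 249), (-8, 249), (21, 249), (6, 248), (10, 248), (-12, 248)]
0.15 [(-9, 249), (-8, 248), (-14, 230), (-12, 224), (-12, 221), (-12, 221), (-11, 220), (-13, 218)]
0.16 [(-13, 214), (-10, 204), (-18, 69), (0, 69), (3, 68), (-14, 68), (7, 68), (-21, 68)]
0.17 []
[ 0.56492659 -0.35419456 -0.20120867] 24.225
```

The arm is level and home, the pawl is still fully pressed, and the stand hasn't moved, so I'm handing it in.

```bash
python3 -c "
from rig import *
print(sign_off())"
```

```text
the job is handed in; nothing more can be done
None
```

The tilt rest is folded flat and handed in: depth readings after the robot let go show the arm level on its rest post and the pawl still fully pressed (about 0.28 rad), the stand showed no sign of shifting, no loose items were touched as far as the pictures show, and the robot clock read about 24 s.

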